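# Clamp a dropper bottle with a reversible ratchet clamp

## Robot

A 6-joint arm with a two-finger parallel gripper is mounted at the origin on a cart in front of the work surface, level with it; the furniture and walls round the work are solid. World frame = base frame: x ahead of the robot, y to its left, z up, the work surface at z = 0. Lengths are in m, angles in rad, forces in N, time in s.
With the tool pointing down it reaches from about 0.3 to 0.875 m from the base axis. Payload 6.4 kg.
Tool frame: the origin (TCP) lies on the centre line of the jaws, within the pads' length; the fingertips stand 14 mm ahead of it and the grasp point (between the pads) lies 5 mm behind it; z points along the fingers, y is the line along which they close (so a half turn about z gives the same grasp; the last joint's range is limited). The gripper opens to 85 mm and grips with 20 to 120 N. Pads are 22 mm wide; open, the fingers measure 114 mm over their backs; the gripper's body (76 mm by 85 mm) begins 54 mm behind the grasp point. The pads swing forward as they close: fully open they stand 13 mm farther back than shut.
Start: joints at [-1.451, 0.181, 1.607, -0, 1.354, -0.206], TCP at [0.184, -0.545, 0.245] pointing down, gripper open.
Joint ranges: [-2.99, 2.99], [-0.89, 2.07], [0.3, 2.58], [-1.14, 4.28], [0, 2.63], [-3.12, 3.12]. Speed limits (rad/s): [2.57, 2.57, 3.01, 3.14, 3.14, 3.14].

## Interface

Orientations are given as a unit quaternion [w, x, y, z].
In Python, from cell import env, cams gives the robot as it stands. Calls block until the motion is done:
- env.reach(position, orientation): joint-space move of the TCP to a pose.
- env.movel(position, rot=None, velocity=0.15): straight line of the TCP; rot=None keeps the orientation; velocity is the mean speed in m/s.
- env.movej(angles): joint-space move.
- env.gripper_to(opening, force=None): finger opening in m; force is the grip in N (None keeps the last); returns when the fingers have stopped.
- env.pause(seconds).
- env.ik(position, orientation): joint angles nearest the present ones, or None.
- env.get_obs(): the state.
- cams.camera(name): name is "scene" or "top"; returns the picture (420x560x3 uint8, red, green, blue); there is no depth.
- cams.calibration(name): a dict with "vertical_fov" (degrees; the focal length in pixels is half the picture's height over the tangent of half this angle, whatever the lens; pixels are square), "cx", "cy" (the principal point, pixels), "T" (4x4, takes a point from camera to world coordinates). Camera axes: x right, y up, looking along -z (the intrinsics and any distortion apply to the point x, -y, -z); pixel columns grow to the right and rows downward; lengths in m; the calibration is good to about 2 mm. A picture is of the moment at which its call begins. calibration takes no time and is no camera call.
A pose or a line that the arm cannot do raises env.IKError and nothing moves.
- env.close_job(): hands the job in; it is judged then, once.
Trained networks look in the newest picture that a camera, given by its name, has taken for a name from the list of things; names that differ only in an ending like _2 or _b are one class to them, and where a whole thing is asked for, a point or a joint stands for the part that bears it (a point fixed in the world has none). Each returns a list of dicts, best first, with "score" (0 to 1); they miss things now and then, are a little off and sometimes report something else, mostly with a low value. They report only what shows in the picture. A call takes as long as a camera call. They do not tell look-alikes from the thing itself.
- cams.search_frame(camera, name): "position" ([x, y, z] in m, in the coordinates of the camera as it stood for that picture, good to about 4 mm: the middle of the surface that is visible of it).
The state is a dict: "time_s": time; "qpos": joint angles; "joint_vel": joint speeds; "joint_efforts": joint torques, N m; "eef_pos": TCP position; "eef_rot": TCP orientation; "wrist_force": force on the tool from outside, world axes, zero at the start; "wrist_torque": the same for the moment, N m; "finger_gap": finger opening in m; "gripper_force": force on a finger pad.
Only numpy, scipy, OpenCV 4.12 (cv2) and the standard library are available. Lean on these libraries where they do the work, as an engineer would, in place of code of your own. Each camera call takes 0.05 s, during which the arm holds its last target. There are 200 camera calls.

## Task

The dropper bottle standing in the bench clamp is to be held upright so that its stuck cap can be undone later, but the clamp's ratchet is still set to loosen. First flip the thumb lever on the ratchet head fully over to the tightening side, then work the handle back and forth until the jaw holds the bottle firmly against the V-shaped stop, easing off as soon as the handle turns clearly stiffer so that the glass is not crushed. Do not touch the bottle, push the jaw by hand or wind it further open; leave the things around where they are and the lever on the tightening side.

Things in the scene. Friction and masses are not known exactly. Their poses are not given: they have to be found in the camera images.
- clamp: fixed bench clamp: dark steel base plate 222 x 104 x 12 mm with a grey gearbox 78 x 88 mm (top at 38 mm) and the ratchet on it. Origin on the worktop under the vertical ratchet axis; x points along the slide from the ratchet to the end stop (base plate from x = -62 to +160 mm), z up. The handle lies on the -x side.
- handle (a joint): angle of the ratchet handle about the vertical ratchet axis, rad, growing anticlockwise from above; 0: it points along the clamp's -x; stops at -0.8 and +0.8. Flat steel bar 24 mm wide, top at 61 mm above the worktop, with the black grip at its end. An idle stroke needs about 1 N at the grip, a little more as the pawl slips over the pins.
- wheel (a point): centre of the pin wheel (12 upright pins) under the handle, on the ratchet axis, 49 mm above the worktop. Pawl on the tightening side: clockwise strokes seen from above (handle joint falling) drive the wheel and close the jaw, 10 mm per rad; anticlockwise strokes slip back. After each reversal up to 0.55 rad is idle until the pawl catches a pin. Loosening side: the other way round.
- grip (a point): top centre of the handle's upright black grip: cylinder 22 mm in diameter, 45 mm tall (61 to 106 mm above the worktop), 115 mm from the ratchet axis. Moving the empty jaw takes 5 to 6 N sideways at the grip; once the bottle is pressed this rises by about 0.9 N per 10 N of squeeze. 8 to 10 N at the grip is a firm hold (30 to 55 N of squeeze); above 12 N the bottle cracks.
- pawl_lever (a joint): angle of the ratchet's thumb lever about its upright pivot pin, which stands on the handle bar 50 mm from the ratchet axis; stops at -0.25 and +0.25. Negative: loosening side; positive: tightening side. Grows clockwise from above. Friction holds it where it is left; about 3 N at the tab moves it; the end stops are rigid.
- pawl_tab (a point): top centre of the lever's upright tab: 14 x 7 mm in plan (14 mm along the lever), 66 to 96 mm above the worktop. The lever runs inward from its pivot, so the tab stands near the ratchet axis, 46 mm from the pivot, and moves 23 mm sideways in all. Seen from the grip end: tab left = loosening, right = tightening. All else within 60 mm of the axis is below 70 mm.
- jaw: moving steel jaw, 56 mm wide, top at 53 mm above the worktop, with a flat spring-backed rubber pad towards the end stop (about 40 N per mm of give). It slides along the clamp's x, driven only by the ratchet, and stays where it is left. Axes as the clamp's; its origin lies 62 mm behind the free pad's face and starts on the clamp's origin.
- jaw_face (a point): middle of the face of the jaw's rubber pad, 35 mm above the worktop; starts 62 mm along x from the clamp's origin.
- end_stop: fixed steel stop with an upright V, 42 mm tall, bolted to the base plate at a place that varies. Origin on the base plate at the place where the centre of a bottle seated in the V stands; axes as the clamp's.
- bottle: loose brown glass dropper bottle with a grey cap, 38 mm in diameter, 78 mm tall, standing on the base plate between jaw and stop; origin at the centre of its underside, z up. 10 to 20 mm of play must be taken up before it is held.
- timer: bystander: flat lab timer, 66 x 62 x 18 mm, origin at the centre of its underside.
- small_bottle: bystander: white reagent bottle with a red cap, 47 mm in diameter, 95 mm tall, origin at the centre of its underside.
- tape: bystander: roll of tape lying flat, 103 mm in diameter, 25 mm tall, origin at the centre of its underside.
There are look-alikes about, which are no part of the job. Leave any orange or purple look-alike of the bottle alone.

How it is judged:
On the way, in this order (a step that is already met when the one before it is completed fails the run):
1. the thumb lever is flipped to the tightening side while the bottle is not yet held (value of joint pawl_lever above 0.15 rad and contact force between jaw and bottle below 5 N), for 0.2 s.
2. the jaw presses the bottle against the end stop (contact force between jaw and bottle above 20 N and contact force between end_stop and bottle above 15 N and value of joint pawl_lever above 0.15 rad), for 0.2 s.
At the end, for the whole second after the job is handed in: the jaw squeezes the bottle against the end stop with more than 20 N, the bottle stands upright (within 0.12 rad) and at rest within 6 mm of its seat in the V, and the thumb lever is on the tightening side (beyond +0.15 rad) (all of step 2 and horizontal distance between bottle and end_stop below 0.006 m and angle between bottle's own z axis and vertical below 0.12 rad and linear speed of bottle below 0.02 m/s and linear speed of jaw below 0.01 m/s); the robot touches nothing.
It fails at once if the bottle is crushed: the jaw presses it with more than 80 N (contact force between jaw and bottle above 80 N).
It fails at once if the robot touches the bottle, or pushes the jaw itself instead of through the ratchet (contact force between any of the arm, the fingers and bottle above 1 N or contact force between any of the fingers, the arm and jaw above 5 N).
It fails at once if the jaw is wound more than 5 mm further open (x of jaw in the frame of clamp below -0.005 m).
It fails at once if the bottle is tipped (angle between bottle's own z axis and vertical above 0.3 rad).
It fails at once if a bystander is moved by more than 20 mm (distance of any of timer, small_bottle, tape from where it was at the start of the episode above 0.02 m).
It also fails if it takes over 72 s, if anything falls off the work surface, if the arm or the gripper's body presses on something with over 40 N, if the wrist force passes 120 N, or if a joint passes its speed limit or range.

## Working session

There is one attempt and no reset: what is moved stays moved. The work goes in short steps, each a Python script; the robot and the scene stay as the last script left them, time stands still between calls to the robot, and variables do not carry over. Pictures are saved under pics/ and viewed, at most 10 in all, crops included, and the job is handed in when it is done.

```bash
mkdir -p pics; cat > h.py <<'E'
import numpy as np, cv2
from cell import env, cams
def snap(cam,fn):
    im=cams.camera(cam); cv2.imwrite('pics/'+fn,im[:,:,::-1]); return im
def find(cam,name):
    T=np.array(cams.calibration(cam)['T']); 
    return [(round(d['score'],2),np.round((T@np.append(d['position'],1))[:3],4)) for d in cams.search_frame(cam,name)]
E
python3 - <<'E'
from h import *
a=snap('scene','s1.png'); b=snap('top','t1.png')
for c in('scene','top'):
    k=cams.calibration(c); print({x:k[x] for x in k})
    for n in('clamp','grip','pawl_tab','wheel','handle','pawl_lever','jaw','jaw_face','end_stop','bottle','timer','small_bottle','tape'): print(c,n,find(c,n)[:3])
print(env.get_obs())
E
```

```text
{'vertical_fov': 48.16717868811209, 'cx': 278.0253097852074, 'cy': 218.72855880970803, 'T': array([[-0.66501588,  0.33072558, -0.6696077 , -0.28247626],
       [-0.74656521, -0.27055316,  0.60781689,  0.7911549 ],
       [ 0.01985612,  0.9041137 ,  0.42683036,  0.6609883 ],
       [ 0.        ,  0.        ,  0.        ,  1.        ]])}
scene clamp [(0.57, array([ 0.5718, -0.0436,  0.0329]))]
scene grip [(0.49, array([ 0.4456, -0.2538,  0.0189]))]
scene pawl_tab [(0.49, array([ 0.5681, -0.0607,  0.0681]))]
scene wheel [(0.93, array([ 0.5734, -0.0469,  0.038 ]))]
scene handle [(0.69, array([ 0.5247, -0.0339,  0.0656])), (0.24, array([ 0.5751, -0.0457,  0.0367]))]
scene pawl_lever [(0.62, array([ 0.5713, -0.0457,  0.0374])), (0.56, array([ 0.5695, -0.0554,  0.0651])), (0.26, array([0.5454, 0.263 , 0.052 ]))]
scene jaw []
scene jaw_face []
scene end_stop [(0.44, array([ 0.7177, -0.0893,  0.0465]))]
scene bottle [(0.67, array([ 0.6845, -0.2275,  0.0379])), (0.65, array([ 0.8032, -0.0957,  0.0345])), (0.57, array([ 0.6757, -0.0914,  0.0569]))]
scene timer [(0.54, array([ 0.447 , -0.2541,  
[... 1544 characters left out ...]
2828e+00,  1.80760567e-01,  1.60698529e+00, -1.88714376e-05,
        1.35377230e+00, -2.06328757e-01]), 'joint_vel': array([-4.09948507e-05, -4.72405536e-04, -4.92526015e-04, -1.06323250e-03,
        2.54906340e-03,  1.40112973e-05]), 'joint_efforts': array([ 1.04464154e-04, -4.44837999e+01, -3.51677370e+01, -2.27728560e-04,
        8.13249189e-04, -7.44692841e-06]), 'eef_pos': array([ 0.18403593, -0.54478572,  0.24531777]), 'eef_rot': array([ 3.68135990e-05,  9.86761039e-01,  1.62180919e-01, -1.08229874e-05]), 'wrist_force': array([-0.7381055 , -0.96619801,  0.08070251]), 'wrist_torque': array([ 0.02677361, -0.00158518, -0.02711859]), 'gripper_force': 0.0, 'finger_gap': 0.08557697975944178}
```

```bash
python3 - <<'E'
import cv2
a=cv2.imread('pics/t1.png'); cv2.imwrite('pics/t1c.png',cv2.resize(a[90:300,200:420],None,fx=2.7,fy=2.7,interpolation=cv2.INTER_CUBIC))
E
```

```text
(no output)
```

View pics/t1c.png

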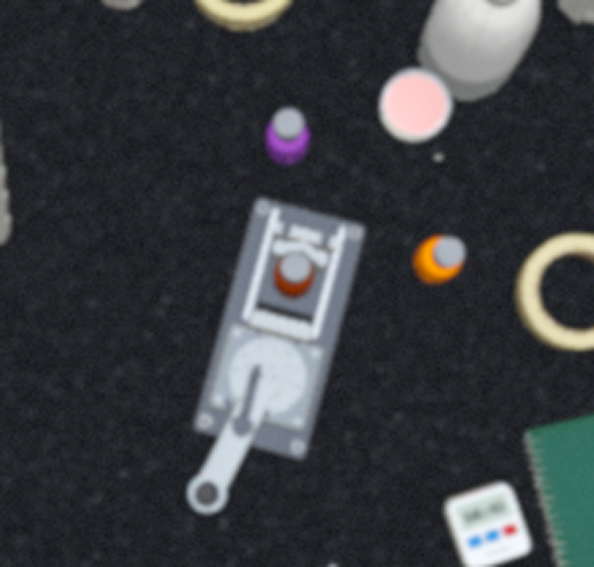

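View pics/s1.png

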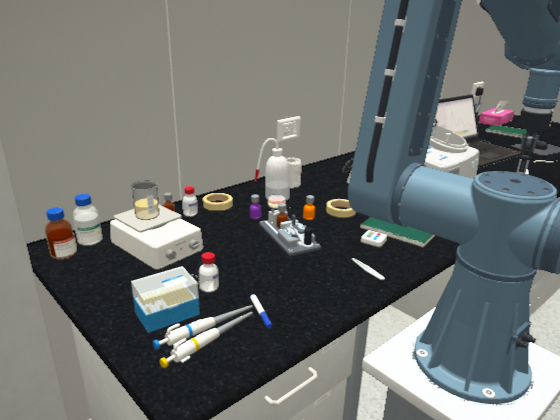

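The top crop shows the clamp with the grip at crop (207,494), the lever pivot at (243,425), the tab near (257,370) and the wheel centre near (267,372). The base plate corners are near (260,198), (365,228), (303,460) and (193,428). The brown bottle sits in the clamp, and the orange and purple ones outside it are the decoys. The scene view agrees with this.

```bash
cat >> h.py <<'E'
def ray(cam,u,v,z):
    k=cams.calibration(cam); T=np.array(k['T']); f=210/np.tan(np.radians(k['vertical_fov'])/2)
    d=T[:3,:3]@np.array([(u-k['cx'])/f,-(v-k['cy'])/f,-1]); o=T[:3,3]
    return o+d*(z-o[2])/d[2]
def proj(cam,p):
    k=cams.calibration(cam); T=np.linalg.inv(np.array(k['T'])); f=210/np.tan(np.radians(k['vertical_fov'])/2)
    c=T@np.append(p,1); return k['cx']+f*c[0]/-c[2], k['cy']-f*c[1]/-c[2]
E
python3 - <<'E'
from h import *
C=lambda u,v,z: ray('top',200+u/2.7,90+v/2.7,z)
co=[C(*p,.012) for p in((260,198),(365,228),(303,460),(193,428))]
for p in co: print(p)
d=(co[0]+co[1]-co[2]-co[3])[:2]; L=np.linalg.norm(d)/2; d/=2*L; print('L',L,'ang',np.degrees(np.arctan2(d[1],d[0])))
m=np.mean(co,0)[:2]; print('axis', m-d*.049)
print('grip',C(207,494,.106),'pivot',C(243,425,.066),'tab',C(257,370,.096),'wheel',C(267,372,.055))
print('bottle cap',C(295,265,.078), 'bystander tall', C(416,104,.095))
E
```

```text
[ 0.75426379 -0.07489623  0.012     ]
[ 0.7237284 -0.1704729  0.012    ]
[ 0.51323322 -0.10692587  0.012     ]
[ 0.544306   -0.00841545  0.012     ]
L 0.2200499601119771 ang -17.184562561570072
axis [ 0.58707031 -0.07570053]
grip [ 0.48720239 -0.02084439  0.106     ] pivot [ 0.54445598 -0.05277137  0.066     ] tab [ 0.5895368  -0.06525791  0.096     ] wheel [ 0.59047677 -0.07515978  0.055     ]
bottle cap [ 0.68086425 -0.10109979  0.078     ] bystander tall [ 0.81563979 -0.20838072  0.095     ]
```

```bash
cat >> h.py <<'E'
A=np.array([0.588,-0.0755]); CL=np.radians(162.8)
def q(phi): return [0,np.cos(phi/2),np.sin(phi/2),0]
def F(n=1): return np.array(env.get_obs()['wrist_force'])
E
python3 - <<'E'
from h import *
hd=np.radians(151.5); inn=-np.array([np.cos(hd),np.sin(hd)]); right=np.array([inn[1],-inn[0]])
P=lambda s: A-0.005*inn+right*s
phi=np.arctan2(*-right[::-1]); print('phi',np.degrees(phi))
env.gripper_to(0)
s=-.040
env.reach([*P(s),.20],q(phi)); env.movel([*P(s),.091],velocity=.15)
env.pause(.2); f0=F(); print(env.get_obs()['time_s'],f0,env.get_obs()['eef_pos'],P(s))
s=-.030
while s<.008:
    env.movel([*P(s),.091],velocity=.04); f=(F()-f0)[:2]
    print(round(s,4),np.round(f@right,2),np.round(f@inn,2))
    if f@right<-7: break
    s+=.002
env.pause(.2); print(env.get_obs()['time_s'],F()-f0)
snap('top','t2.png')
E
```

```text
phi 61.49999999999999
5.5917 [ 0.00120846 -0.16803383  0.83140379] [ 0.60353912 -0.03816329  0.09230326] [ 0.60269226 -0.03796152]
-0.03 1.03 -0.18
-0.028 -0.66 -0.41
-0.026 -2.16 -0.66
-0.024 -3.44 2.22
-0.022 -3.16 0.77
-0.02 -2.37 1.32
-0.018 -2.18 0.79
-0.016 -2.16 3.0
-0.014 -2.56 2.31
-0.012 -2.08 1.79
-0.01 -1.39 1.78
-0.008 -2.34 0.25
-0.006 -3.04 -0.03
-0.004 -10.13 -1.01
9.4417 [ 4.59376548  9.47623086 -0.51280467]
```

```bash
python3 - <<'E'
from h import *
p=env.get_obs()['eef_pos']; hd=np.radians(151.5); right=np.array([-np.sin(hd),np.cos(hd)])*1.0
right=np.array([-np.cos(hd),-np.sin(hd)]); right=np.array([right[1],-right[0]])
env.movel([*(p[:2]-right*.015),.091],velocity=.1); env.movel([*(p[:2]-right*.015),.16],velocity=.2)
env.reach([.40,.10,.22],q(np.radians(0))); env.gripper_to(.034)
a=snap('top','t3.png'); print(env.get_obs()['time_s'])
cv2.imwrite('pics/t3c.png',cv2.resize(a[90:300,200:420,::-1],None,fx=2.7,fy=2.7,interpolation=cv2.INTER_CUBIC))
E
```

```text
11.975
```

View pics/t3c.png

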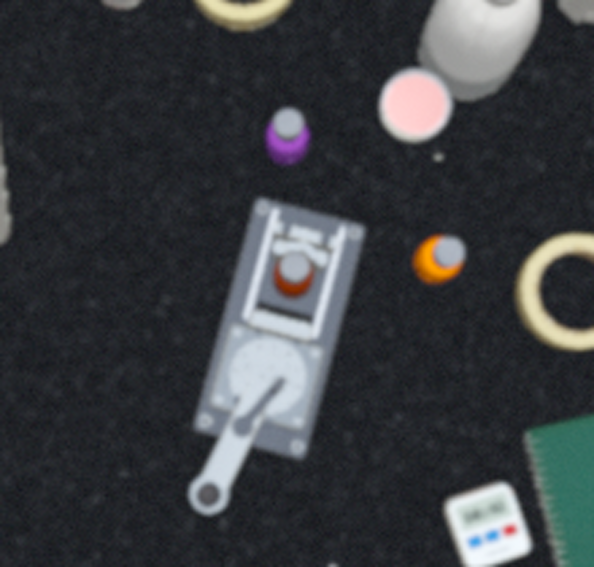

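The lever now points to the right, with the tab at crop (281,382), so it's on the tightening side. The grip is still at (208,494). Next is the first stroke.

```bash
cat >> h.py <<'E'
R=.115; Z=.083
def pose(th,r=R):
    d=CL+th; return A+r*np.array([np.cos(d),np.sin(d)]), q(d-np.pi)
def go(th,v): 
    p,o=pose(th); env.movel([*p,Z],rot=o,velocity=v)
def tang(th,f0):
    # reaction against clockwise motion, and radial
    d=CL+th; fs=[]
    for _ in range(3): fs.append(F()-f0); env.pause(.015)
    f=np.mean(fs,0)[:2]; tcw=np.array([np.sin(d),-np.cos(d)]); return -f@tcw, f@np.array([np.cos(d),np.sin(d)])
def back(th,to,v=.15):
    n=max(1,int(np.ceil(abs(to-th)/.2)))
    for t in np.linspace(th,to,n+1)[1:]: go(t,v)
def drive(th,end,f0,stop=9.0,fine=7.0,v=.06):
    f=0
    while th>end:
        th-=.05 if f<fine else .015
        go(th,v if f<fine else .03); f,r=tang(th,f0)
        print(round(th,3),round(f,2),round(r,2))
        if f>stop: print('STOP'); break
    return th
E
python3 - <<'E'
from h import *
p,o=pose(-.19)
env.reach([*p,.19],o); env.pause(.1); f0=F(); env.movel([*p,Z],velocity=.15); env.pause(.1)
print(env.get_obs()['time_s'],F()-f0,env.get_obs()['finger_gap']); np.save('f0.npy',f0)
if abs(F()-f0).max()<4:
    back(-.19,.72); print(tang(.72,f0),env.get_obs()['time_s'])
    th=drive(.72,-.70,f0); print(th,env.get_obs()['time_s'])
E
```

```text
13.7 [0.65506052 1.73609183 0.61506414] 0.03392494585384962
(np.float64(-1.2965404278204944), np.float64(0.0653231061711164)) 15.4167
0.67 -0.26 0.07
0.62 -0.42 0.59
0.57 -0.89 -0.03
0.52 -0.45 -0.15
0.47 2.18 0.34
0.42 3.33 0.0
0.37 2.04 -0.5
0.32 2.74 -0.86
0.27 2.43 -0.64
0.22 2.66 -0.84
0.17 2.42 -0.8
0.12 2.23 -0.87
0.07 2.05 -0.58
0.02 2.63 -1.04
-0.03 2.79 -0.82
-0.08 2.51 -0.57
-0.13 2.46 -0.47
-0.18 2.88 0.19
-0.23 2.72 0.75
-0.28 2.47 0.85
-0.33 3.51 1.54
-0.38 3.55 2.22
-0.43 3.45 3.22
-0.48 3.03 3.28
-0.53 4.03 4.25
-0.58 3.78 3.66
-0.63 3.75 3.71
-0.68 3.64 3.52
-0.73 3.36 3.54
-0.7300000000000003 24.1167
```

```bash
python3 - <<'E'
from h import *
a=snap('top','t4.png'); print(env.get_obs()['time_s'],find('top','jaw'),find('top','bottle')[:3], find('top','handle'))
cv2.imwrite('pics/t4c.png',cv2.resize(a[90:300,200:420,::-1],None,fx=2.7,fy=2.7,interpolation=cv2.INTER_CUBIC))
E
```

```text
24.1667 [(0.62, array([ 0.6421, -0.0897,  0.0476]))] [(0.78, array([ 0.7972, -0.1001,  0.0399])), (0.77, array([ 0.6855, -0.2277,  0.0428])), (0.76, array([ 0.6726, -0.0979,  0.0572]))] [(0.55, array([ 0.5803, -0.0641,  0.0612]))]
```

View pics/t4c.png

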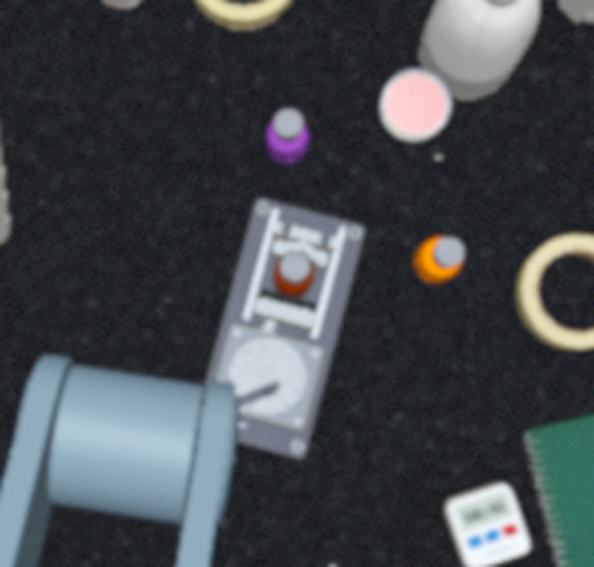

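The jaw has advanced about 10 mm, with its front near crop y≈300, and isn't on the bottle yet. I'll use the stroke 1 forces as the empty-jaw baseline. The second stroke stops at the first clear rise.

```bash
cat >> h.py <<'E'
def base(th): return np.interp(th,[-.55,-.2],[3.7,2.6])
E
python3 - <<'E'
from h import *
f0=np.load('f0.npy'); back(-.73,.72,.18); print(tang(.72,f0),env.get_obs()['time_s'])
th=.72; go(.55,.1); th=.55; n=0
while th>-.72:
    st=.05 if n==0 else .02
    th-=st; go(th,.06); i=-(F()-f0)[:2]@np.array([np.sin(CL+th),-np.cos(CL+th)]); f,r=tang(th,f0); d=f-base(th)
    print(round(th,3),round(i,2),round(f,2),round(r,2),round(d,2))
    n=n+1 if d>.9 else 0
    if n>=3 or d>3: print('RISE'); break
print(env.get_obs()['time_s']); snap('top','t5.png'); print(find('top','jaw'))
E
```

```text
(np.float64(-0.7435717927650006), np.float64(0.20991728729413542)) 27.0333
0.5 -0.17 -0.54 -0.7 -3.14
0.45 0.59 -0.0 0.26 -2.6
0.4 -0.53 -0.87 0.25 -3.47
0.35 1.84 1.93 0.17 -0.67
0.3 2.3 2.76 -0.33 0.16
0.25 2.17 2.86 -0.42 0.26
0.2 2.64 2.86 -1.76 0.26
0.15 2.82 2.35 -1.47 -0.25
0.1 2.53 2.64 -1.37 0.04
0.05 2.77 3.62 -1.86 1.02
0.03 4.49 4.46 -2.09 1.86
0.01 5.02 4.99 -1.39 2.39
RISE
30.975
[(0.86, array([ 0.6444, -0.0886,  0.05  ])), (0.52, array([ 0.6158, -0.0809,  0.0096]))]
```

The slope of about 35 N/rad matches the pad spring, so the bottle is being squeezed, by roughly 27 N. I'll go a little further.

```bash
python3 - <<'E'
from h import *
f0=np.load('f0.npy'); th=.01
for _ in range(3):
    th-=.015; go(th,.03); f,r=tang(th,f0); print(round(th,3),round(f,2),round(r,2),round(f-base(th),2))
    if f-base(th)>3.5: break
# ease off: centre fingers round the grip, open, lift
go(th+.05,.05); print(tang(th,f0)); env.gripper_to(.05); print(tang(th,f0))
p,o=pose(th+.05); env.movel([*p,.20],velocity=.15); env.reach([.40,.15,.25],q(0.))
a=snap('top','t6.png'); print(env.get_obs()['time_s'],F(),find('top','jaw'),find('top','bottle')[:3])
cv2.imwrite('pics/t6c.png',cv2.resize(a[90:300,200:420,::-1],None,fx=2.7,fy=2.7,interpolation=cv2.INTER_CUBIC))
E
```

```text
-0.005 5.46 -2.05 2.86
-0.02 6.25 -2.01 3.65
(np.float64(3.2277967222863864), np.float64(-1.548624318344009))
(np.float64(-0.2726460229574483), np.float64(0.4036788301597353))
34.1917 [-0.27692742 -0.98014432 -0.65099267] [(0.66, array([ 0.6431, -0.09  ,  0.0504]))] [(0.79, array([ 0.6859, -0.2266,  0.0435])), (0.61, array([ 0.6737, -0.1001,  0.056 ])), (0.57, array([ 0.8007, -0.0993,  0.041 ]))]
```

View pics/t6c.png

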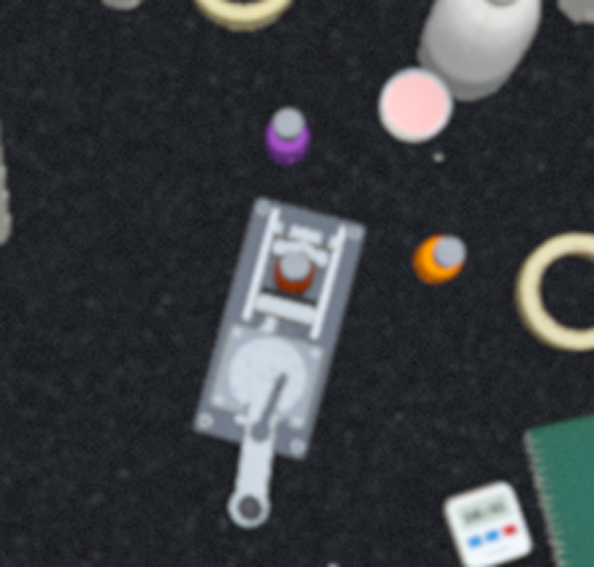

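```bash
python3 - <<'E'
from h import *
C=lambda u,v,z: ray('top',200+u/2.7,90+v/2.7,z)
for u,v in((208,494),(249,508)):
    g=C(u,v,.106)[:2]-A; print(np.linalg.norm(g),(np.arctan2(g[1],g[0])-CL+np.pi)%(2*np.pi)-np.pi)
# re-approach, same pawl pin: retighten gently and see whether the load is still there
th=.10; p,o=pose(th); env.gripper_to(.034); env.reach([*p,.19],o); env.pause(.1); f0=F(); env.movel([*p,Z],velocity=.15)
print('start',tang(th,f0),env.get_obs()['time_s'])
while th>-.025:
    th-=.0125; go(th,.04); f,r=tang(th,f0); print(round(th,4),round(f,2),round(r,2))
    if f>6.3: break
np.save('f0.npy',f0); np.save('th.npy',th); print(env.get_obs()['time_s'])
E
```

```text
0.1142870655009471 -0.1902298586737059
0.1148344457846524 0.12263677861056843
start (np.float64(0.2882880349261486), np.float64(0.5470277853922745)) 36.5083
0.0875 0.49 0.84
0.075 -0.19 0.92
0.0625 1.53 0.44
0.05 2.52 1.11
0.0375 3.32 0.63
0.025 4.15 0.71
0.0125 5.14 0.93
0.0 6.05 0.81
-0.0125 6.47 1.08
39.2083
```

The handle springs back elastically when released, so static readings could understate or hide the jaw friction. The squeeze could be anywhere from about 10 to 43 N. A reading of 8–8.3 N at the grip is safe either way: it gives 25–31 N in the low case and about 64 N in the high case, against the 80 N limit. I'll creep up to that.

```bash
python3 - <<'E'
from h import *
f0=np.load('f0.npy'); th=float(np.load('th.npy'))
for _ in range(3): print('hold',np.round(tang(th,f0),2)); env.pause(.15)
while th>-.12:
    th-=.01; go(th,.02); f,r=tang(th,f0); print(round(th,4),round(f,2),round(r,2))
    if f>7.95: break
env.pause(.3); print('hold',tang(th,f0),env.get_obs()['time_s']); np.save('th.npy',th)
E
```

```text
hold [6.3  1.08]
hold [6.49 0.98]
hold [6.   1.66]
-0.0225 7.3 0.99
-0.0325 7.85 0.25
-0.0425 7.54 0.22
-0.0525 8.07 0.73
hold (np.float64(7.962555093412012), np.float64(0.6161923310606143)) 41.3583
```

In this slow regime the slope is about 24 N/rad, which is the ratchet compliance in series with the pad, so the jaw really is yielding. The geometry puts the squeeze at about 15–34 N, so the absolute readings are right. I'll go on to about 9 N, the middle of the firm band.

```bash
python3 - <<'E'
from h import *
f0=np.load('f0.npy'); th=float(np.load('th.npy'))
while th>-.16:
    th-=.01; go(th,.02); f,r=tang(th,f0); print(round(th,4),round(f,2),round(r,2))
    if f>8.9: break
env.pause(.3); print('hold',tang(th,f0))
back(th,th+.15,.06); t=th+.15; print(tang(t,f0))
env.gripper_to(.05); p,o=pose(t); env.movel([*p,.20],velocity=.15); env.reach([.40,.15,.25],q(0.))
a=snap('top','t7.png'); print(env.get_obs()['time_s'],F(),find('top','bottle')[:3])
cv2.imwrite('pics/t7c.png',cv2.resize(a[90:300,200:420,::-1],None,fx=2.7,fy=2.7,interpolation=cv2.INTER_CUBIC))
E
```

```text
-0.0625 7.94 0.38
-0.0725 8.11 0.53
-0.0825 8.64 0.91
-0.0925 8.95 0.71
hold (np.float64(9.061036466015773), np.float64(0.41079909547440324))
(np.float64(0.2060503212288089), np.float64(0.8570849474469063))
45.55 [-0.90822212 -0.04315582 -0.62489936] [(0.77, array([ 0.7985, -0.0993,  0.0435])), (0.77, array([ 0.6867, -0.2261,  0.0426])), (0.74, array([ 0.6748, -0.1012,  0.0566]))]
```

View pics/t7c.png

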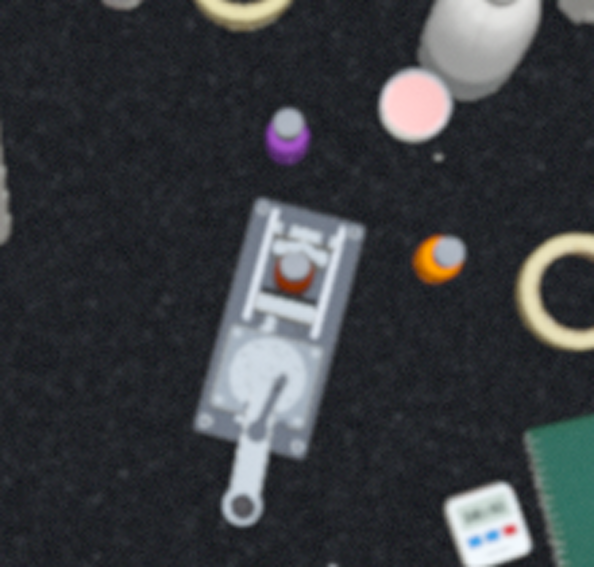

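The bottle is upright against the V, the tab at crop (281,380) is still on the tightening side, and the surroundings are unchanged. The grip load reached 9 N, so I'm handing in.

```bash
python3 -c "
from h import *
print(env.close_job())"
```

```text
the job is handed in; nothing more can be done
None
```

I handed the job in with the lever on the tightening side and the bottle clamped upright against the V at about 9 N on the grip (an estimated 40 N of squeeze, not measured directly); no verdict was returned.

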